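# Bolt the vaccine transport case shut through its slotted locking disc

### The job

Lock the white transport case: with your fingertips, turn the slotted steel disc on the lid by pushing one of its two upright lugs until its slot lines up with the bolt bar (either way round will do), then push the bar by its upright tab through the slot and under the keeper staple, fully home against the strap. Only push: pinch neither the lugs nor the tab, and do not lift the bar. Leave the vial, the swab sachet and the swab box where they are.

Things in the scene. Friction and masses are not known exactly. Their poses are not given: they have to be found in the camera images.
- case: Fixed white transport case, 170 x 355 x 90 mm (x, y, z); from x = -85 to 85 and y = -130 to 225 mm. Origin on the worktop under the disc's axis; z up. Lid top at 90 mm, two leaves that meet at y = -53 mm. The bar slides along the case's y axis, x = 0, and is pushed towards -y, in an aluminium guide from y = 46 to 206 mm, 46 mm wide, whose walls reach 106 mm above the worktop.
- strap (a point): Middle of the top of the aluminium strap over the bar at the guide's disc end, 118.5 mm above the worktop; 36 mm wide (case x), 14 mm long (case y = 46 to 60 mm). The bar runs under it; the tab stops against it. Axes as the case.
- keeper (a point): Middle of the top of the keeper staple on the far side of the disc, 119.5 mm above the worktop, at y = -66 mm in the case's frame; 42 mm wide (case x), 12 mm long, opening 30 mm wide. Axes as the case.
- disc (a joint): Turn of the slotted disc about its vertical axis, rad, counter-clockwise from above positive, travel -0.25 to 3.39, starts 0.5 to 2.64. At 0 and at 3.14 the 22 mm wide slot lies along the case's y axis, in line with the bar; 0.1 rad of error still lets the 14 mm wide round-nosed bar in. It stays where it is left, with friction of 0.08 Nm (about 3 N at a lug).
- disc_top (a point): Centre of the steel disc, on its axis, at the level of its upper face (110 mm above the worktop). The disc is 80 mm in diameter, the slot runs right across its middle. The frame turns with the disc: its y axis lies along the slot, its x axis through the two lugs.
- lug_a (a point): Middle of one of the two identical lugs of the disc: upright steel posts, 15 x 15 mm with rounded corners, 36 mm tall above the disc's face (from 110 to 146 mm above the worktop; this point at 128 mm), 27 mm from the axis on the disc's own +x side. The frame turns with the disc.
- lug_b (a point): Middle of the other lug, 27 mm from the axis on the disc's own -x side.
- tab (a point): Centre (127 mm above the worktop) of the bar's tab: an upright plate, 40 mm wide (case x), 15 mm thick (y), from 108 to 146 mm above the worktop. The loose steel bar (14 mm wide, 12 mm high, about 0.35 kg) runs from it towards the case's -y in the guide, 2 mm play each side. It starts at y = 196 to 206 mm of the case, fully home at y = 67.5. The bar slides with 1 to 3 N and stays put.
- nose (a point): Tip of the bar's round nose, 147.5 mm ahead of the tab's centre, 6 mm above the bar's underside. Fully home it lies at y = -80 mm in the case's frame, past the keeper staple.
- vial_mid (a point): Glass vial, 22 mm in diameter, 47 mm tall, standing on the lid beyond the keeper; this point half-way up. Leave it.
- swab_mid (a point): Flat white swab sachet, 50 x 50 x 9 mm, lying on the lid beside the guide; this point at its centre. Leave it.
- swab_box_mid (a point): White and blue swab box, 55 x 60 x 90 mm, standing on the worktop behind the case; this point half-way up. Leave it.
Mind the look-alikes: they are no part of the job. Leave any green or pink look-alike of the part that bears tab alone.

How it is judged:
By the outcome, as a careful person would: the job done as asked, in the order asked, and still so for the second after the job is handed in, with the robot touching nothing.
It also fails if it takes over 45 s, if anything falls off the work surface, if the arm or the gripper's body presses on something with over 40 N, if the wrist force passes 120 N, or if a joint passes its speed limit or range.

### The arm

A 6-joint arm with a two-finger parallel gripper is mounted at the origin on a cart in front of the work surface, level with it; the furniture and walls round the work are solid. World frame = base frame: x ahead of the robot, y to its left, z up, the work surface at z = 0. Lengths are in mm, angles in rad, forces in N, time in s.
With the tool pointing down it reaches from about 400 to 925 mm from the base axis. Payload 12.5 kg.
Tool frame: the origin (TCP) lies at the very end of the fingers, on their centre line; the grasp point (between the pads) lies 19 mm behind it; z points along the fingers, x is the direction in which the jaws open and shut, and the axes are right-handed (so a half turn about z gives the same grasp; the last joint's range is limited). The gripper opens to 95 mm and grips with 3 to 60 N. Pads are 20 mm wide; open, the fingers measure 119 mm over their backs; the gripper's body (75 mm by 180 mm) begins 59 mm behind the grasp point.
Start: joints at [-1.255, 0.491, 1.559, -0, 1.092, -0.106], TCP at [255.901, -570.229, 214.661] pointing down, gripper open.
Joint ranges: [-3.1, 3.1], [-0.84, 2.19], [0.05, 2.79], [-1.13, 4.28], [0.06, 2.93], [-2.69, 2.69]. Speed limits (rad/s): [2.22, 2.22, 2.79, 3.14, 3.14, 3.14].

### API

Orientations are given as [roll, pitch, yaw] about the fixed x, y, z axes, in that order (R = Rz(yaw) Ry(pitch) Rx(roll)).
In Python, from cell import state, viewer, ticket, look_for, regions_of gives the robot as it stands.
- The arm moves only by the shell command python3 -m inch 'ROWS'. ROWS is JSON, a list of rows, each a list of 7 numbers: the turn, a rotation vector about the world's x, y, z in degrees, then the shift along the world's x, y, z in mm, then the opening, from -1 (shut) to 1 (fully open). In form: [[rx, ry, rz, tx, ty, tz, hand], ...]. A call has 1 to 10 rows; each row shifts and turns the commanded pose from where the row before left it; what a row does not reach is not made up. A row lasts 1/10 s, in which the tool goes at most 50 mm and 8.59 degrees, less where a joint would pass 70% of its speed; a pose out of reach is approached as far as the arm can. A call with a gripper value outside its range is refused whole. The fingers move at their own pace and stop on an object; the grip force is fixed at half the most. Time passes only in rows, so rows that do not move let the fingers close. It gives the time, the measured TCP pose, the force and the opening at its end, in the units of the state.
- state(): the state, without advancing time (a new reading comes with each control period).
- viewer.read_camera(name): name is "scene" or "top" or "wrist"; returns a dict with "color" (384x512x3 uint8, red, green, blue), "depth" (384x512 float32, mm along the optical axis (not along the pixel's ray), 0 where there is no reading), "fx", "fy", "cx", "cy" (pixels), "position" and "orientation" of the camera in the world. Camera axes: x right, y down, z forward; pixel columns grow to the right and rows downward; lengths in mm; the calibration is good to about 2 mm. A picture is of the moment at which its call begins.
- ticket.job_done(): hands the job in, once; it reports no verdict.
Trained networks look in the newest picture that a camera, given by its name, has taken for a name from the list of things; names that differ only in an ending like _2 or _b are one class to them, and where a whole thing is asked for, a point or a joint stands for the part that bears it (a point fixed in the world has none). Each returns a list of dicts, best first, with "score" (0 to 1); they miss things now and then, are a little off and sometimes report something else, mostly with a low value. They report only what shows in the picture. A call takes as long as a camera call. They do not tell look-alikes from the thing itself.
- look_for(name, camera): "box" ([left, top, right, bottom] as shares, 0 to 1, of the picture: columns of its width, rows of its height, round what is visible of it).
- regions_of(name, camera): "pixels" (384x512 bool, what is visible of it) and "box" ([left, top, right, bottom] as shares, 0 to 1, of the picture: columns of its width, rows of its height, round what is visible of it).
The state is a dict: "t": time; "joints": joint angles; "qvel": joint speeds; "tau": joint torques, N m; "eef_pos": TCP position; "tcp_rot": TCP orientation; "ft_force": force on the tool from outside, world axes, zero at the start; "moment": the same for the moment, N m; "opening": opening from 0.0 (shut) to 1.0 (fully open).
Only numpy, scipy, OpenCV 4.12 (cv2) and the standard library are available. Lean on these libraries where they do the work, as an engineer would, in place of code of your own. Each camera call takes 0.05 s, during which the arm holds its last target. There are 200 camera calls.

## Working session

There is one attempt and no reset: what is moved stays moved. The work goes in short steps, Python scripts to look and compute and a shell command to move; the robot and the scene stay as the last step left them, time stands still between calls to the robot, and variables do not carry over. Pictures are saved under pics/ and viewed, on a budget of 10 in all, crops included, one or two more only if the job needs it, and the job is handed in when it is done.

```bash
mkdir -p pics; ls; cat > h.py <<'E'
import numpy as np, cv2
from scipy.spatial.transform import Rotation as R
from cell import state, viewer, ticket, look_for, regions_of
def rot(o):
    o=np.array(o,float)
    if o.shape==(3,3): return o
    return R.from_quat(o).as_matrix() if o.size==4 else R.from_euler('xyz',o).as_matrix()
def cloud(c):
    v,u=np.mgrid[:384,:512]; z=c['depth']
    p=np.stack([(u-c['cx'])*z/c['fx'],(v-c['cy'])*z/c['fy'],z],-1)
    return p@rot(c['orientation']).T+np.array(c['position'])
def proj(c,p):
    q=(np.asarray(p,float)-c['position'])@rot(c['orientation'])
    return q[...,:2]/q[...,2:]*[c['fx'],c['fy']]+[c['cx'],c['cy']]
def save(n,img,s=1): cv2.imwrite('pics/'+n,cv2.resize(img,None,fx=s,fy=s,interpolation=cv2.INTER_CUBIC)[...,::-1])
E
python3 - <<'E'
from h import *
print(state())
ims=[]
for n in ['scene','top']:
    c=viewer.read_camera(n); ims.append(c['color']); P=cloud(c)
    print(n,c['position'],c['orientation'],c['fx'])
    for k in ['case','disc','tab','lug_a','nose','vial_mid','swab_mid','swab_box_mid']:
        for r in regions_of(k,n)[:4]:
            m=r['pixels']&(c['depth']>0); v,u=np.nonzero(r['pixels'])
            print(k,round(r['score'],2),'px',u.mean().round(),v.mean().round(),m.sum(),np.median(P[m],0).round() if m.any() else None, np.percentile(P[m],98,axis=0).round() if m.any() else None)
save('a.png',np.vstack(ims)[:, :],0.78)
E
```

```text
pics
{'t': 0.0, 'joints': array([-1.25460677e+00,  4.91602763e-01,  1.55946001e+00,  4.24052309e-05,
        1.09171457e+00, -1.05574014e-01]), 'qvel': array([ 5.62019818e-04,  5.62364638e-04, -1.32414062e-03,  2.64220978e-05,
       -3.29575414e-04,  1.11262551e-04]), 'tau': array([-1.55946823e-04, -6.12650084e+01, -2.58183521e+01,  6.92353863e-02,
        4.81873623e-02, -1.11939901e-04]), 'eef_pos': array([ 255.82264495, -569.96980656,  214.03127912]), 'tcp_rot': array([-3.14143042e+00,  1.17412354e-03, -1.14905223e+00]), 'ft_force': array([-0.23630171, -0.57707118,  0.04194243]), 'moment': array([-0.00166556, -0.02855309,  0.01777636]), 'opening': 1.0012131892373486}
scene [-706.42233762 -467.52182978 1046.36380458] [-2.15999816  0.02230021 -1.11044805] 449.7672493133269
case 0.62 px 318.0 221.0 3267 [475. -97.  88.] [617.  33. 126.]
disc 0.62 px 319.0 207.0 324 [525. -80. 109.] [576. -50. 144.]
tab 0.76 px 131.0 211.0 230 [329. 600.  12.] [371. 678.  51.]
tab 0.65 px 207.0 209.0 53 [465. 346.  10.] [476. 375.  17.]
tab 0.6 px 176.0 194.0 182 [493. 518.  12.] [542. 555.  51.]
lug
[... 919 characters left out ...]
 113.0 267.0 374 [332. 604.  12.] [375. 679.  52.]
tab 0.61 px 150.0 212.0 267 [504. 503.  13.] [551. 552.  52.]
tab 0.51 px 289.0 204.0 244 [517.  48. 109.] [531. 116. 149.]
lug_a 0.81 px 333.0 198.0 522 [535. -88. 110.] [572. -48. 148.]
nose 0.8 px 213.0 224.0 256 [467. 288.  13.] [482. 369.  53.]
nose 0.77 px 114.0 266.0 320 [335. 598.  13.] [375. 674.  52.]
nose 0.62 px 149.0 212.0 287 [501. 509.  14.] [554. 552.  52.]
nose 0.59 px 286.0 205.0 314 [516.  66. 109.] [531. 118. 149.]
swab_mid 0.69 px 283.0 222.0 245 [464.  69. 100.] [487.  94. 105.]
swab_mid 0.24 px 333.0 198.0 576 [534. -87. 109.] [573. -48. 148.]
swab_box_mid 0.86 px 344.0 156.0 512 [ 678. -131.   89.] [ 711. -105.   95.]
```

```bash
python3 - <<'E'
from h import *
c=viewer.read_camera('top'); P=cloud(c)
m=max(regions_of('case','top'),key=lambda r:r['score'])['pixels']&(abs(P[...,2]-90)<6)
q=P[m][:,:2].astype(np.float32); print('rect',cv2.minAreaRect(q))
for k in ['disc','tab']:
  for r in regions_of(k,'top'):
    b=r['pixels']&(P[...,2]>122)&(P[...,0]<640)
    n,l,st,ce=cv2.connectedComponentsWithStats(b.astype(np.uint8))
    for i in range(1,n):
        x=P[l==i]; t=x[x[:,2]>138]
        print(k,round(r['score'],2),ce[i].round(1),len(x),len(t),t.mean(0).round(1) if len(t) else '',cv2.minAreaRect(t[:,:2].astype(np.float32)) if len(t)>3 else '')
save('b.png',c['color'][140:270,90:390],2.6)
E
```

```text
rect ((530.5899658203125, -38.54876708984375), (170.57135009765625, 355.49993896484375), 8.65597152709961)
disc 0.97 [324. 191.] 1 1 [ 334.9  169.2 1226.6] 
disc 0.97 [326.5 194.7] 31 23 [541.8 -58.7 145.3] ((542.3963623046875, -58.45183563232422), (12.094305038452148, 11.927104949951172), 89.03675842285156)
disc 0.97 [342. 192.] 1 1 [ 334.9  169.2 1226.6] 
disc 0.97 [344.4 197.8] 34 24 [ 532.4 -111.6  145.4] ((532.5914306640625, -111.93635559082031), (12.898261070251465, 13.688965797424316), 87.09649658203125)
disc 0.97 [336. 197.] 1 1 [ 334.9  169.2 1226.6] 
disc 0.97 [325. 202.] 1 1 [ 334.9  169.2 1226.6] 
disc 0.97 [340. 202.] 1 1 [ 334.9  169.2 1226.6] 
disc 0.97 [338. 204.] 1 1 [ 334.9  169.2 1226.6] 
disc 0.43 [270.2 206.1] 79 69 [506.8 109.1 145.9] ((507.35906982421875, 109.14409637451172), (39.647586822509766, 14.878927230834961), 9.209331512451172)
disc 0.43 [309. 199.] 1 1 [ 334.9  169.2 1226.6] 
tab 0.81 [145. 214.] 1 1 [ 334.9  169.2 1226.6] 
tab 0.81 [129. 217.] 1 1 [ 334.9  169.2 1226.6] 
tab 0.81 [145. 217.] 1 1 [ 334.9  169.2 1226.6] 
tab 0.81 [137. 224.] 1 1 [ 334.9  169.2 1226.6] 
tab 0.76 [128. 258.] 1 1 [ 334.9  169.2 1226.6] 
tab 0.71 [270.3 206. ] 66 63 [506.1 109.1 146.1] ((506.2424011230469, 109.01091003417969), (37.18532180786133, 14.875144958496094), 11.741177558898926)
```

View pics/b.png

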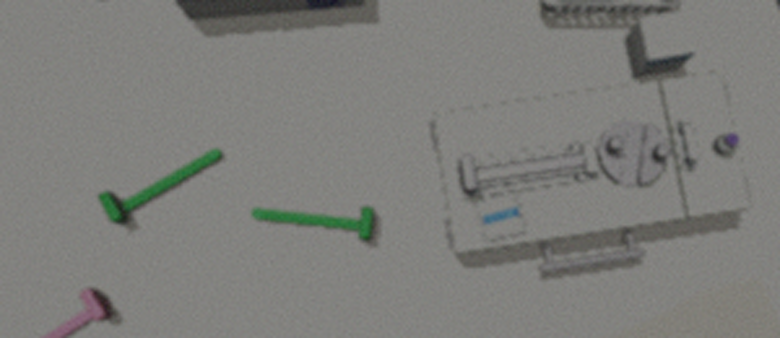

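View pics/a.png

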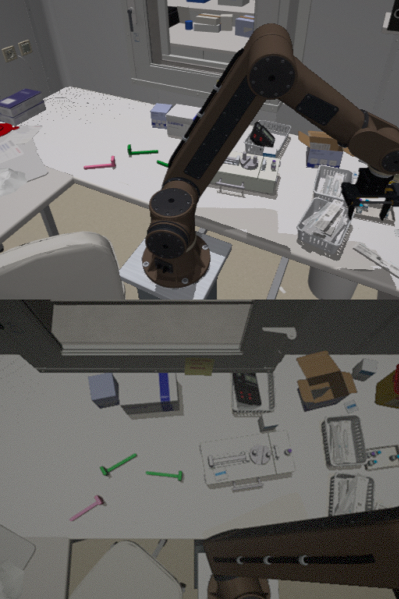

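The real bar is the grey one on the case: its tab is at picture (270,206), z 146, 197 mm from the disc's axis along the case. The green ones at (215,224) and (150,212) and the pink one at (113,267) lie on the worktop and are look-alikes. The disc stands at about 1.24 rad, so I will push lug A clockwise by about 71°. I move above first, fingers shut.

```bash
python3 -m inch '[[0,0,3.7,17,34.5,0,-1],[0,0,3.7,17,34.5,0,-1],[0,0,3.7,17,34.5,0,-1],[0,0,3.7,17,34.5,0,-1],[0,0,3.7,17,34.5,0,-1],[0,0,3.7,17,34.5,0,-1],[0,0,3.7,17,34.5,0,-1],[0,0,3.7,17,34.5,0,-1]]'
python3 -m inch '[[0,0,3.7,17,34.5,0,-1],[0,0,3.7,17,34.5,0,-1],[0,0,3.7,17,34.5,0,-1],[0,0,3.7,17,34.5,0,-1],[0,0,3.7,17,34.5,0,-1],[0,0,3.7,17,34.5,0,-1],[0,0,4,17,34.5,0,-1],[0,0,0,0,0,0,-1]]'
python3 - <<'E'
from h import *
s=state(); print(s['eef_pos'],np.degrees(s['tcp_rot']),s['opening'],s['ft_force'],s['joints'])
c=viewer.read_camera('wrist'); P=cloud(c)
b=(P[...,2]>125)&(P[...,2]<152)&(c['depth']>0)
n,l,st,ce=cv2.connectedComponentsWithStats(b.astype(np.uint8))
for i in range(1,n):
    if st[i,4]>60:
        x=P[l==i]; t=x[x[:,2]>140]; print(ce[i].round(),st[i,4],x.mean(0).round(1),cv2.minAreaRect(t[:,:2].astype(np.float32)) if len(t)>9 else '')
save('w1.png',c['color'],1.3)
E
```

```text
t: 1.9
eef_pos: [392.4, -292.8, 214.9]
tcp_rot: [3.142, -0.001, -0.63]
ft_force: [1.2, -1.3, -0.3]
opening: 0.38
t: 2.7
eef_pos: [512.2, -49.6, 214.7]
tcp_rot: [-3.141, -0.001, -0.169]
ft_force: [-0.6, 0.1, -1.1]
opening: 0.006
[512.17478349 -49.58871263 214.7084461 ] [-1.79972728e+02 -4.32880027e-02 -9.70428727e+00] 0.005970778525177415 [-0.5769235   0.13170135 -1.10091178] [-2.25215548e-01  3.34319690e-01  1.82634698e+00  6.22930391e-04
  9.80198301e-01 -5.61906585e-02]
[205.   6.] 640 [502.4 105.9 138.5] ((501.8558044433594, 105.21648406982422), (7.973686218261719, 31.3543758392334), 82.14534759521484)
[286. 198.] 350 [540.9 -52.9 142.4] ((541.2921752929688, -54.778160095214844), (13.954106330871582, 15.081618309020996), 81.91080474853516)
```

View pics/w1.png

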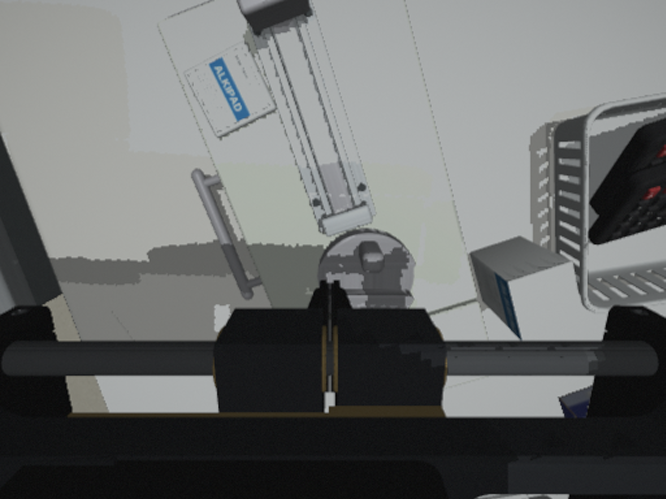

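The wrist view shows the disc at (365,270) with lug A beside the shut fingers at (370,255). The slot runs crosswise, at right angles to the bar. I go down beside the lug, touch it, then follow the arc.

```bash
python3 -m inch '[[0,0,0,-1,-3.5,-22,-1],[0,0,0,0,0,-22,-1],[0,0,0,0,0,-22,-1],[0,0,0,0,0,-22,-1],[0,0,0,0,0,0,-1],[0,0,0,3.5,-0.6,0,-1],[0,0,0,3,-0.5,0,-1],[0,0,0,3,-0.5,0,-1],[0,0,0,2.5,-0.5,0,-1],[0,0,0,0,0,0,-1]]'
python3 - <<'E'
from h import *
O=np.array([537.4,-85.3]);psi=np.radians(8.75)
s=state(); p=s['eef_pos'][:2]-O; print(s['ft_force'])
def T(th): 
    a=th+psi; return np.array([[np.cos(a),-np.sin(a)],[np.sin(a),np.cos(a)]])@[27,19.5]
print('exp start',T(np.radians(71.2))+O)
th=np.radians(np.linspace(71.2,0,11)); q=np.array([T(t) for t in th]); print((q+O).round(1)); print(np.diff(q,axis=0).round(1))
E
```

```text
t: 3.75
eef_pos: [522.4, -58.4, 127.1]
tcp_rot: [3.142, -0.001, -0.175]
ft_force: [-0.6, -0.1, 0.3]
opening: 0.002
[-0.59214459 -0.10943174  0.34199048]
exp start [522.91091409 -55.31139567]
[[522.9 -55.3]
 [526.7 -53.7]
 [530.7 -52.7]
 [534.8 -52.1]
 [539.  -52. ]
 [543.1 -52.5]
 [547.1 -53.4]
 [551.  -54.9]
 [554.6 -56.8]
 [558.  -59.2]
 [561.1 -61.9]]
[[ 3.8  1.6]
 [ 4.   1.1]
 [ 4.1  0.6]
 [ 4.1  0.1]
 [ 4.1 -0.5]
 [ 4.  -1. ]
 [ 3.9 -1.4]
 [ 3.7 -1.9]
 [ 3.4 -2.4]
 [ 3.1 -2.8]]
```

```bash
python3 -m inch '[[0,0,0,0.5,3,0,-1],[0,0,-7.1,3.8,1.6,0,-1],[0,0,-7.1,4,1.1,0,-1],[0,0,-7.1,4.1,0.6,0,-1],[0,0,-7.1,4.1,0.1,0,-1],[0,0,-7.1,4.1,-0.5,0,-1],[0,0,0,0,0,0,-1]]'
python3 -m inch '[[0,0,-7.1,4,-1,0,-1],[0,0,-7.1,3.9,-1.4,0,-1],[0,0,-7.1,3.7,-1.9,0,-1],[0,0,-7.1,3.4,-2.4,0,-1],[0,0,-7.2,3.1,-2.8,0,-1],[0,0,0,0,0,0,-1],[0,0,0,0,0,0,-1]]'
cat > d.py <<'E'
from h import *
c=viewer.read_camera('top'); P=cloud(c); Z=P[...,2]; ok=c['depth']>0
r=np.hypot(P[...,0]-537.4,P[...,1]+85.3)
b=ok&(Z>138)&(Z<152)&(r<42)
n,l,st,ce=cv2.connectedComponentsWithStats(b.astype(np.uint8)); 
for i in range(1,n):
    if st[i,4]>5: x=P[l==i]; print(ce[i].round(1),st[i,4],(x.min(0)/2+x.max(0)/2).round(1),x.mean(0).round(1))
save('t%d.png'%int(state()['t']*100),c['color'][170:230,260:370],7)
E
python3 d.py; ls pics
```

```text
t: 4.45
eef_pos: [542.3, -52.1, 126.5]
tcp_rot: [3.141, 0.001, -0.796]
ft_force: [-1.2, 0.2, 1.0]
opening: 0.006
t: 5.15
eef_pos: [560.5, -61.8, 126.6]
tcp_rot: [-3.142, -0.0, -1.41]
ft_force: [-0.5, 0.8, -0.5]
opening: 0.001
a.png
b.png
t520.png
w1.png
```

```bash
python3 -m inch '[[0,0,0,-1,4,0,-1],[0,0,0,0,0,30,-1],[0,0,0,0,0,30,-1],[0,0,0,-8,45,20,-1],[0,0,0,-8,45,0,-1],[0,0,0,-8,45,0,-1],[0,0,0,-8,45,0,-1],[0,0,0,-8,45,0,-1],[0,0,0,0,0,0,-1]]'; python3 d.py; python3 - <<'E'
from h import *
c=viewer.read_camera('wrist'); save('w2.png',c['color'],1.3)
E
ls pics
```

```text
t: 6.1
eef_pos: [518.3, 171.4, 206.9]
tcp_rot: [-3.141, 0.001, -1.409]
ft_force: [-0.6, 0.7, -0.1]
opening: 0.002
[333.4 187.1] 25 [562.6 -79.4 144.9] [563.1 -78.5 145.5]
[338.5 204.5] 28 [511.  -91.8 145. ] [510.9 -91.5 145. ]
a.png
b.png
t520.png
t615.png
w1.png
w2.png
```

View pics/t615.png

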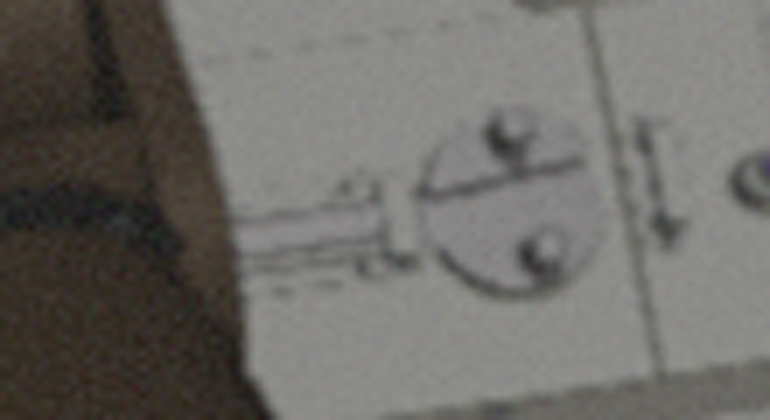

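View pics/w2.png

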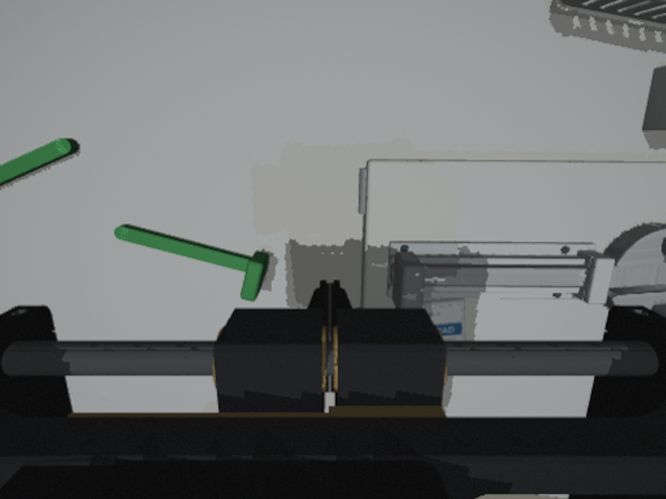

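The top view shows the slot line from (420,193) to (580,160), nearly in line with the bar. Measured by the lugs it is still about 5° short. I take one close wrist look at the disc from the robot's side.

```bash
python3 -m inch '[[0,0,0,-12,-43,10,-1],[0,0,0,-12,-43,10,-1],[0,0,0,-12,-43,10,-1],[0,0,0,-12,-43,10,-1],[0,0,0,-12,-43,0,-1],[0,0,0,-12,-43,0,-1],[0,0,0,0,0,0,-1],[0,0,0,0,0,0,-1]]'; cat > e.py <<'E'
from h import *
c=viewer.read_camera('wrist'); P=cloud(c); Z=P[...,2]; ok=c['depth']>0
b=ok&(Z>140)&(Z<152)&(P[...,0]>470)
n,l,st,ce=cv2.connectedComponentsWithStats(b.astype(np.uint8)); L=[]
for i in range(1,n):
    if st[i,4]>60: x=P[l==i]; r=cv2.minAreaRect(x[:,:2].astype(np.float32)); print(ce[i].round(),st[i,4],x.mean(0).round(1),r); L.append(r[0])
# case yaw from strap/keeper top and lid edges
for z0,nm in [(118.5,'strap/keeper'),]:
    b=ok&(abs(Z-z0)<4)&(P[...,0]>470); n,l,st,ce=cv2.connectedComponentsWithStats(b.astype(np.uint8))
    for i in range(1,n):
        if st[i,4]>60: print(nm,ce[i].round(),st[i,4],cv2.minAreaRect(P[l==i][:,:2].astype(np.float32)))
print(c['position'])
save('w%d.png'%int(state()['t']*100),c['color'],1.5)
E
python3 e.py; ls pics
```

```text
t: 7.0
eef_pos: [447.2, -92.5, 246.8]
tcp_rot: [-3.141, -0.0, -1.419]
ft_force: [-0.0, 0.6, -0.1]
opening: 0.007
[256.  61.] 292 [562.5 -76.2 145.5] ((562.8888549804688, -76.09757995605469), (15.229682922363281, 14.084417343139648), 9.023375511169434)
[40. 93.] 918 [507.5 110.6 145.5] ((507.2099914550781, 112.32295989990234), (39.553653717041016, 16.356325149536133), 8.240727424621582)
[261. 124.] 244 [510.8 -88.7 145.6] ((510.432373046875, -88.92102813720703), (14.53802490234375, 14.861371040344238), 8.836209297180176)
strap/keeper [325.  94.] 566 ((547.0523681640625, -147.62603759765625), (41.294612884521484, 12.364306449890137), 8.739426612854004)
strap/keeper [65. 95.] 206 ((508.2060241699219, 105.62811279296875), (38.61761474609375, 2.6814002990722656), 8.773890495300293)
strap/keeper [205.  94.] 549 ((528.8447875976562, -30.205707550048828), (34.83488845825195, 14.29202938079834), 8.999263763427734)
strap/keeper [362. 102.] 130 ((545.7548217773438, -188.07354736328125), (21.339279174804688, 16.705835342407227), 16.740188598632812)
[521.79459345 -79.86862145 417.51325828]
a.png
b.png
t520.png
t615.png
w1.png
w2.png
w705.png
```

View pics/w705.png

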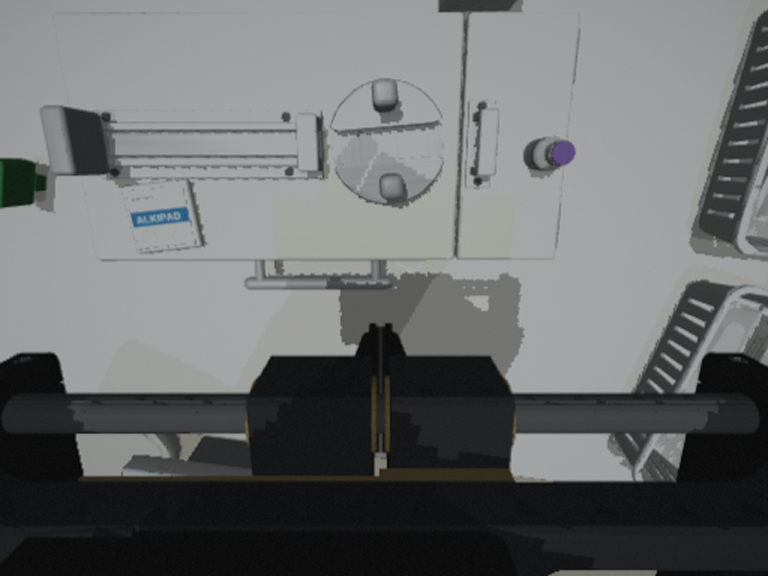

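The wrist view shows the slot edge from (330,132) to (442,123), about 4.6° off the guide's line. That agrees with the 4.9° from the lugs, against a tolerance of 5.7°. I push lug A 2.3 mm further than before.

```bash
python3 -m inch '[[0,0,0,37,14,0,-1],[0,0,0,37,14,-20,-1],[0,0,0,36.5,14.5,-40,-1],[0,0,0,0,0,-20,-1],[0,0,0,0,0,-20,-1],[0,0,0,0,0,-20,-1],[0,0,0,0,0,0,-1],[0,0,0,0,0,0,-1]]'
```

```text
t: 7.85
eef_pos: [554.4, -49.1, 131.2]
tcp_rot: [3.141, 0.0, -1.415]
ft_force: [0.5, -0.5, 0.2]
opening: 0.007
```

```bash
python3 -m inch '[[0,0,0,4,0,-4.5,-1],[0,0,0,1,-4,0,-1],[0,0,0,0.5,-3.5,0,-1],[0,0,0,0.4,-2.5,0,-1],[0,0,0,0.3,-2,0,-1],[0,0,0,0.2,-1.5,0,-1],[0,0,0,0,-1.5,0,-1],[0,0,0,0,0,0,-1],[0,0,0,0,0,0,-1]]'
```

```text
t: 8.75
eef_pos: [560.6, -65.0, 126.5]
tcp_rot: [-3.142, -0.0, -1.416]
ft_force: [1.3, 2.3, 1.2]
opening: 0.007
```

```bash
python3 -m inch '[[0,0,0,-1,6,0,-1],[0,0,0,0,0,25,-1],[0,0,0,0,0,35,-1],[0,0,0,-30,-6,35,-1],[0,0,0,-40,-10,25,-1],[0,0,0,-40,-10,0,-1],[0,0,0,0,0,0,-1],[0,0,0,0,0,0,-1]]'; python3 e.py; ls -t pics|head -1
```

```text
t: 9.55
eef_pos: [449.2, -85.1, 246.9]
tcp_rot: [-3.141, -0.001, -1.417]
ft_force: [-0.0, -0.5, 0.4]
opening: 0.003
[268.  65.] 296 [563.1 -78.9 145.5] ((563.46728515625, -79.03931427001953), (14.866559028625488, 15.000797271728516), 7.151983737945557)
[49. 96.] 900 [507.6 110.7 145.5] ((507.31317138671875, 112.08111572265625), (39.75857162475586, 15.671058654785156), 8.33610725402832)
[266. 127.] 239 [510.3 -85.9 145.7] ((510.41851806640625, -86.039306640625), (14.51569652557373, 14.087904930114746), 8.66250991821289)
strap/keeper [73. 97.] 194 ((508.06683349609375, 105.6657485961914), (38.82600021362305, 2.993666648864746), 8.986051559448242)
strap/keeper [332.  98.] 557 ((547.1924438476562, -147.65162658691406), (40.89176940917969, 12.181146621704102), 8.507759094238281)
strap/keeper [212.  98.] 540 ((529.1658935546875, -30.20180892944336), (35.178955078125, 13.974130630493164), 8.176204681396484)
strap/keeper [369. 106.] 135 ((545.7904052734375, -187.69189453125), (20.596628189086914, 16.257295608520508), 12.980583190917969)
[523.68227614 -72.22201955 417.71372087]
w960.png
```

The disc is now at -1.2° (-0.02 rad), well in line. Next I go behind the tab.

```bash
python3 -m inch '[[0,0,0,9,38.5,0,-1],[0,0,0,9,38.5,0,-1],[0,0,0,9,38.5,0,-1],[0,0,0,9,38.5,0,-1],[0,0,0,9,38.5,-20,-1],[0,0,0,8,38.5,-30,-1],[0,0,0,0,0,0,-1],[0,0,0,0,0,0,-1]]'
```

```text
t: 10.4
eef_pos: [502.7, 147.1, 195.2]
tcp_rot: [3.139, -0.0, -1.414]
ft_force: [-0.0, 0.0, -0.2]
opening: 0.005
```

```bash
python3 -m inch '[[0,0,0,-0.5,0,-26,-1],[0,0,0,0,0,-26,-1],[0,0,0,0,0,-20,-1],[0,0,0,0,0,-7,-1],[0,0,0,0,0,0,-1],[0,0,0,0.9,-6,0,-1],[0,0,0,0.9,-6,0,-1],[0,0,0,0.9,-6,0,-1],[0,0,0,0.9,-6,0,-1],[0,0,0,0,0,0,-1]]'
python3 -m inch '[[0,0,0,0.9,-6,0,-1],[0,0,0,0.9,-6,0,-1],[0,0,0,0.9,-6,0,-1],[0,0,0,0.9,-6,0,-1],[0,0,0,0.9,-6,0,-1],[0,0,0,0.9,-6,0,-1],[0,0,0,0,0,0,-1]]'
```

```text
t: 11.4
eef_pos: [505.9, 121.2, 117.8]
tcp_rot: [-3.141, -0.0, -1.417]
ft_force: [-0.5, -0.3, 0.2]
opening: 0.005
t: 12.1
eef_pos: [511.1, 85.1, 117.3]
tcp_rot: [3.141, -0.0, -1.417]
ft_force: [-0.4, 0.8, -0.4]
opening: 0.005
```

```bash
python3 -m inch '[[0,0,0,0.9,-6,0,-1],[0,0,0,0.9,-6,0,-1],[0,0,0,0.9,-6,0,-1],[0,0,0,0.9,-6,0,-1],[0,0,0,0,0,0,-1]]'
python3 -m inch '[[0,0,0,0.9,-6,0,-1],[0,0,0,0.9,-6,0,-1],[0,0,0,0.9,-6,0,-1],[0,0,0,0.9,-6,0,-1],[0,0,0,0.9,-6,0,-1],[0,0,0,0.9,-6,0,-1],[0,0,0,0,0,0,-1]]'
python3 d.py; python3 - <<'E'
from h import *
for n in ['top','scene']:
    c=viewer.read_camera(n); P=cloud(c)
    b=(abs(P[...,2]-145)<5)&(c['depth']>0)&(abs(P[...,0]-520)<40)&(P[...,1]>-40)&(P[...,1]<130); print(n,b.sum(),P[b].mean(0) if b.any() else '')
E
```

```text
t: 12.6
eef_pos: [514.9, 61.1, 117.5]
tcp_rot: [-3.142, -0.0, -1.417]
ft_force: [-0.2, 0.5, -0.3]
opening: 0.005
t: 13.3
eef_pos: [520.3, 25.2, 117.5]
tcp_rot: [-3.141, -0.0, -1.417]
ft_force: [-1.0, -1.0, 0.9]
opening: 0.004
top 0 
scene 48 [514.80282622  13.27237098 145.29289628]
```

```bash
python3 -m inch '[[0,0,0,0.6,-4,0,-1],[0,0,0,0.6,-4,0,-1],[0,0,0,0.6,-4,0,-1],[0,0,0,0.6,-4,0,-1],[0,0,0,0.4,-3,0,-1],[0,0,0,0,0,0,-1]]'
python3 -m inch '[[0,0,0,0.3,-2,0,-1],[0,0,0,0.3,-2,0,-1],[0,0,0,0,0,0,-1]]'
```

```text
t: 14.05
eef_pos: [523.0, 6.5, 117.5]
tcp_rot: [-3.142, -0.0, -1.416]
ft_force: [-0.7, 0.5, 0.2]
opening: 0.001
t: 14.35
eef_pos: [523.5, 2.8, 117.5]
tcp_rot: [3.142, -0.0, -1.416]
ft_force: [0.1, -0.4, 0.9]
opening: 0.003
```

```bash
python3 -m inch '[[0,0,0,0.15,-1,0,-1],[0,0,0,0.15,-1,0,-1],[0,0,0,0,0,0,-1]]'
```

```text
t: 14.65
eef_pos: [523.8, 0.9, 117.5]
tcp_rot: [3.142, -0.0, -1.416]
ft_force: [-0.1, 1.2, -0.2]
opening: 0.008
```

```bash
python3 -m inch '[[0,0,0,0.15,-1,0,-1],[0,0,0,0.15,-1,0,-1],[0,0,0,0,0,0,-1]]'; python3 -m inch '[[0,0,0,0.15,-1,0,-1],[0,0,0,0,0,0,-1]]'; python3 -m inch '[[0,0,0,0.15,-1,0,-1],[0,0,0,0,0,0,-1]]'
```

```text
t: 14.95
eef_pos: [524.0, -0.7, 117.5]
tcp_rot: [3.142, 0.0, -1.416]
ft_force: [-0.5, 4.4, 0.4]
opening: 0.003
t: 15.15
eef_pos: [523.9, -0.9, 117.5]
tcp_rot: [3.141, 0.002, -1.416]
ft_force: [-0.8, 12.0, 2.1]
opening: 0.001
t: 15.35
eef_pos: [523.9, -1.0, 117.5]
tcp_rot: [3.141, 0.003, -1.417]
ft_force: [-1.1, 20.5, 2.1]
opening: 0.003
```

A firm stop came at y = -1.0 with 20 N, where the tab was expected to meet the strap. I back off and look.

```bash
python3 -m inch '[[0,0,0,-1.5,10,0,-1],[0,0,0,-1.5,10,0,-1],[0,0,0,0,0,40,-1],[0,0,0,-20,-10,45,-1],[0,0,0,-25,-40,45,-1],[0,0,0,-25,-40,0,-1],[0,0,0,0,-20,0,-1],[0,0,0,0,0,0,-1],[0,0,0,0,0,0,-1]]'; python3 e.py; ls -t pics|head -1
```

```text
t: 16.25
eef_pos: [457.3, -83.5, 236.7]
tcp_rot: [3.142, -0.0, -1.417]
ft_force: [0.4, -0.3, 1.2]
opening: 0.002
[268.  74.] 307 [563.1 -79.  145.5] ((563.6192016601562, -79.07048797607422), (15.183411598205566, 14.68963623046875), 8.89596176147461)
[191. 106.] 834 [526.6 -16.8 146. ] ((526.0194091796875, -16.138172149658203), (39.769954681396484, 15.418845176696777), 8.931286811828613)
[266. 137.] 259 [510.5 -85.7 145.5] ((510.3091125488281, -85.71732330322266), (14.375134468078613, 14.516562461853027), 9.164376258850098)
strap/keeper [334. 106.] 584 ((547.0769653320312, -147.6011505126953), (40.92926025390625, 12.450143814086914), 8.497315406799316)
strap/keeper [211. 106.] 610 ((528.1243896484375, -30.090248107910156), (37.21536636352539, 14.726306915283203), 8.357637405395508)
strap/keeper [372. 114.] 138 ((546.4628295898438, -187.72401428222656), (21.26444435119629, 16.167749404907227), 0.5070883631706238)
[531.94315434 -70.67220375 407.47648179]
w1630.png
```

View pics/w1630.png

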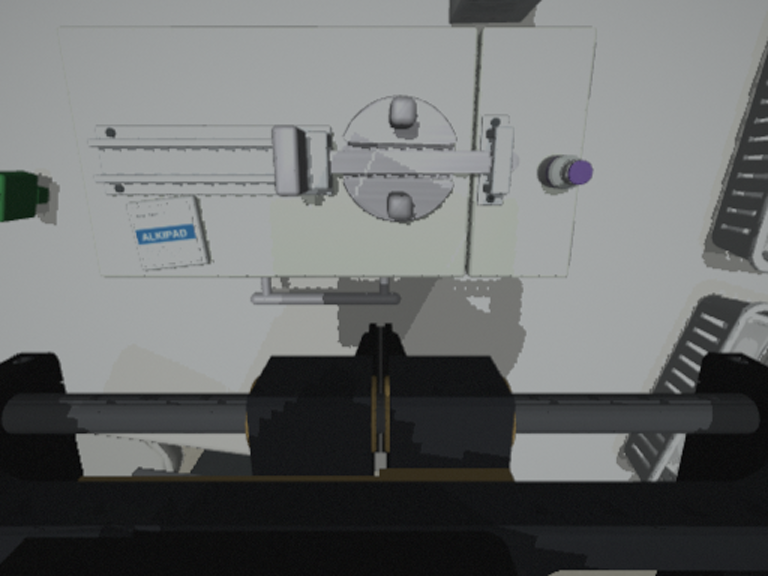

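The tab at (288,160) stands against the strap. The bar runs through the slot and under the keeper, with its nose showing at (514,160). The vial and sachet have not moved, and the arm is clear.

```bash
python3 -c "
from cell import ticket; print(ticket.job_done())"
```

```text
the job is handed in; nothing more can be done
None
```

The case is locked and I've handed the job in at about 16 s of the 45 s allowed; no verdict was reported.

- **Disc:** I pushed one lug clockwise with the shut fingertips. The first push stopped about 5° short. A second small push brought the disc to about -0.02 rad, inside the 0.1 rad tolerance.
- **Bar:** I pushed the grey bar by its tab, through the slot and under the keeper, to a firm stop against the strap. The force there reached about 20 N. The green and pink look-alikes were not touched.
- **Last check:** The wrist picture showed the tab 14.1 mm from the strap's middle, against 14.5 mm when fully home, and the nose past the keeper. The vial and sachet stood where they were, and the arm was clear. The swab box was not re-checked, but the arm never went near it.
- **Disagreement:** The top and wrist cameras differed by about 3 mm in y. I used the wrist camera for the final positions, and the stop came within about 2 mm of where I expected it.

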